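Stroke the strip box shut

ROBOT

A 6-joint arm with a two-finger parallel gripper is mounted at the origin on a cart in front of the work surface, level with it; the furniture and walls round the work are solid. World frame = base frame: x ahead of the robot, y to its left, z up, the work surface at z = 0. Lengths are in mm, angles in rad, forces in N, time in s.
With the tool pointing down it reaches from about 350 to 775 mm from the base axis. Payload 7.3 kg.
Tool frame: the origin (TCP) lies at the very end of the fingers, on their centre line; the grasp point (between the pads) lies 19 mm behind it; z points along the fingers, y is the direction in which the jaws open and shut (so a half turn about z gives the same grasp; the last joint's range is limited). The gripper opens to 92 mm and grips with 3 to 60 N. Pads are 19 mm wide; open, the fingers measure 130 mm over their backs; the gripper's body (75 mm by 190 mm) begins 47 mm behind the grasp point.
Start: joints at [-1.445, 0.342, 1.524, -0, 1.275, -0.146], TCP at [140.967, -505.74, 226.741] pointing down, gripper open.
Joint ranges: [-2.53, 2.53], [-0.77, 2.02], [0.04, 2.7], [-1, 4.14], [0.28, 2.66], [-3.11, 3.11]. Speed limits (rad/s): [2.57, 2.57, 3.14, 3.14, 3.14, 3.14].

INTERFACE

Orientations are given as [roll, pitch, yaw] about the fixed x, y, z axes, in that order (R = Rz(yaw) Ry(pitch) Rx(roll)).
In Python, from plant import bot gives the robot as it stands.
- The arm moves only by the tool arm_command, never from a script. Its argument "targets" is a list of rows, each an object of numbers: "x", "y", "z": the shift along the world's x, y, z in cm; "roll": the turn about the world's z in rad. In form: [{"x": .., "y": .., "z": .., "roll": ..}, ...]. A call has 1 to 8 rows; each row is the pose to reach, as a shift and turn from the pose commanded when the call began; what a row does not reach only later rows make up. A row lasts 1/12 s, in which the tool goes at most 41.7 mm and 7.16 degrees, less where a joint would pass 70% of its speed; a pose out of reach is approached as far as the arm can. A call with a gripper value outside its range is refused whole. "fingers" is the opening, from 0 (shut) to 1 (fully open), set as the call begins (left out, the last holds). The fingers move at their own pace and stop on an object; the grip force is fixed at half the most. Time passes only in rows, so rows that repeat a pose let the fingers close. It gives the time, the measured TCP pose, the force and the opening at its end, in the units of the state.
- bot.get_obs(): the state, without advancing time (a new reading comes with each control period).
- bot.capture(name): name is "side" or "top"; returns a dict with "img" (480x640x3 uint8, blue, green, red), "fx", "fy", "cx", "cy" (pixels), "position" and "rotation" of the camera in the world. Camera axes: x right, y down, z forward; pixel columns grow to the right and rows downward; lengths in mm; the calibration is good to about 2 mm. A picture is of the moment at which its call begins. There is no depth.
- bot.close_job(): hands the job in, once; it reports no verdict.
The state is a dict: "time": time; "joint_positions": joint angles; "dq": joint speeds; "tau": joint torques, N m; "tool_pos": TCP position; "tcp_rot": TCP orientation; "contact_force": force on the tool from outside, world axes, zero at the start; "moment": the same for the moment, N m; "grip_width": finger opening in mm.
Only numpy, scipy, OpenCV 4.12 (cv2) and the standard library are available. Lean on these libraries where they do the work, as an engineer would, in place of code of your own. Each camera call takes 0.05 s, during which the arm holds its last target.

TASK

The five small lids of the component strip box on the bench stand ajar. With the fingers closed, set the fingertips lightly on the black rubber finger rest at one end of the box and stroke along the top, from the rest over the whole row, so that the lids fold down flat one after another in order from the rest. Be gentle, do not force any lid further open, leave the box on the bench about where it stands without gripping or lifting it, do not disturb the things beside it, and finish with the fingers clear.

Things in the scene. Friction and masses are not known exactly. Their poses are not given: they have to be found in the camera images.
- strip_box: Component strip box: a narrow straight grey plastic box, 203 mm long (own y), 44 mm wide (x), 26 mm high with lids shut, loose on the bench, about 0.6 kg. Origin: centre of its underside; z up. Its +y end is a solid block, 38 mm long and 24 mm high, with a black rubber finger rest on it. From it five open compartments, 33 mm each, follow towards -y, each with its own white lid.
- finger_rest (a joint): How far (m) the finger rest is pressed down: flat black rubber pad, 40 x 34 mm, sprung, on the block at the box's +y end. 0 = free, its top 31 mm above the box's underside; 0.005 = fully down (5 N, 1 N per mm), its top at 26 mm, level with the tops of the shut lids. It springs back.
- row_start (a point): Point on the box's centre line in the middle of the finger rest, at the height of the shut lids' tops (the rest's top when fully pressed; free, it stands 5 mm higher), 20 mm from the block's outer end and 18 mm before the hinge of lid 1: where the stroke starts. 26 mm above the bench. Fixed to the box, it does not move with the rest.
- row_end (a point): Point on the centre line at the far (-y) end of the box, at the height of the top of the shut lids, 2 mm before the outer edge: where the stroke ends. The straight line from row_start to row_end, 181 mm long, runs along the middle of the tops of all the shut lids.
- lid_1 (a joint): Angle (rad) of lid 1 of 5, counted from the finger rest: a white plate 42 mm wide, 31.5 mm long, 2.5 mm thick, hinged at its edge nearer the rest, so that its far edge stands up. 0 = shut flat, its top 26 mm above the bench; grows to 1.5 as it opens; starts at 0.3 to 0.6. It stays where left (hinge friction under 1 N). Fingertips passing at most 3 mm above the shut height leave it shut.
- lid_2 (a joint): Angle (rad) of lid 2 of 5, counted from the finger rest: a white plate 42 mm wide, 31.5 mm long, 2.5 mm thick, hinged at its edge nearer the rest, so that its far edge stands up. 0 = shut flat, its top 26 mm above the bench; grows to 1.5 as it opens; starts at 0.3 to 0.6. It stays where left (hinge friction under 1 N). Fingertips passing at most 3 mm above the shut height leave it shut.
- lid_3 (a joint): Angle (rad) of lid 3 of 5, counted from the finger rest: a white plate 42 mm wide, 31.5 mm long, 2.5 mm thick, hinged at its edge nearer the rest, so that its far edge stands up. 0 = shut flat, its top 26 mm above the bench; grows to 1.5 as it opens; starts at 0.3 to 0.6. It stays where left (hinge friction under 1 N). Fingertips passing at most 3 mm above the shut height leave it shut.
- lid_4 (a joint): Angle (rad) of lid 4 of 5, counted from the finger rest: a white plate 42 mm wide, 31.5 mm long, 2.5 mm thick, hinged at its edge nearer the rest, so that its far edge stands up. 0 = shut flat, its top 26 mm above the bench; grows to 1.5 as it opens; starts at 0.3 to 0.6. It stays where left (hinge friction under 1 N). Fingertips passing at most 3 mm above the shut height leave it shut.
- lid_5 (a joint): Angle (rad) of lid 5 of 5, counted from the finger rest: a white plate 42 mm wide, 31.5 mm long, 2.5 mm thick, hinged at its edge nearer the rest, so that its far edge stands up. 0 = shut flat, its top 26 mm above the bench; grows to 1.5 as it opens; starts at 0.3 to 0.6. It stays where left (hinge friction under 1 N). Fingertips passing at most 3 mm above the shut height leave it shut.
- probe_tin: Bystander: round tin, 60 mm across, 22 mm high, loose beside the box (on its +x side). Origin: centre of the underside.
- tweezers: Bystander: steel tweezers, 132 mm long (own y), 16 mm wide, 10 mm high, lying loose beside the box (on its -x side). Origin: centre of the underside.
- usb_dongle: Bystander: small black plug-in key, 54 mm long (own y), 18 mm wide, 9 mm high, lying loose beyond the far (-y) end of the box. Origin: centre of the underside.
Not all that is in view belongs to the job. There is more than one size of the strip_box; the one meant has the size given above.

How it is judged (in metres and radians):
On the way, in this order (a step that is already met when the one before it is completed fails the run):
1. lid 1 is shut (under 0.12 rad) (value of joint lid_1 below 0.12 rad).
2. lid 2 is shut (under 0.12 rad) (value of joint lid_2 below 0.12 rad).
3. lid 3 is shut (under 0.12 rad) (value of joint lid_3 below 0.12 rad).
4. lid 4 is shut (under 0.12 rad) (value of joint lid_4 below 0.12 rad).
5. lid 5 is shut (under 0.12 rad) (value of joint lid_5 below 0.12 rad).
At the end, for the whole second after the job is handed in: All five lids are shut (each under 0.12 rad), the box stands flat, at rest and within 30 mm of where it stood, and the tin, tweezers and plug-in key are within 20 mm of where they lay (value of joint each of lid_1, lid_2, lid_3, lid_4, lid_5 below 0.12 rad and distance of strip_box from where it was at the start of the episode below 0.03 m and angle between strip_box's own z axis and vertical below 0.05 rad and linear speed of strip_box below 0.01 m/s and distance of each of probe_tin, tweezers, usb_dongle from where it was at the start of the episode below 0.02 m); the robot touches nothing.
It fails at once if a lid is shut while the one before it (nearer the finger rest) is still open ((value of joint lid_2 below 0.12 rad and value of joint lid_1 above 0.2 rad) or (value of joint lid_3 below 0.12 rad and value of joint lid_2 above 0.2 rad) or (value of joint lid_4 below 0.12 rad and value of joint lid_3 above 0.2 rad) or (value of joint lid_5 below 0.12 rad and value of joint lid_4 above 0.2 rad)).
It fails at once if a lid is forced open beyond 0.95 rad (value of joint any of lid_1, lid_2, lid_3, lid_4, lid_5 above 0.95 rad).
It fails at once if the box is lifted by more than 10 mm or tipped by more than 0.15 rad (height (world z) of strip_box above 0.01 m or angle between strip_box's own z axis and vertical above 0.15 rad).
It fails at once if the fingers press on the box with more than 40 N (contact force between the fingers and strip_box above 40 N).
It fails at once if a bystander is moved by more than 20 mm (distance of any of probe_tin, tweezers, usb_dongle from where it was at the start of the episode above 0.02 m).
It also fails if it takes over 38 s, if anything falls off the work surface, if the arm or the gripper's body presses on something with over 40 N, if the wrist force passes 120 N, or if a joint passes its speed limit or range.

## Working session

There is one attempt and no reset: what is moved stays moved. The work goes in short steps, Python scripts to look and compute and a tool call to move; the robot and the scene stay as the last step left them, time stands still between calls to the robot, and variables do not carry over. Pictures are saved under pics/ and viewed, and the job is handed in when it is done.

Besides the shell and the picture viewer there is one more tool, called after "Call:" by a JSON object that holds its "api" and its "payload". arm_command: Moves the arm, as the interface text tells. Its arguments: {"type":"object","properties":{"targets":{"type":"array","items":{"type":"object","properties":{"x":{"type":"number"},"y":{"type":"number"},"z":{"type":"number"},"roll":{"type":"number"}}}},"fingers":{"type":"number"}},"required":["targets"]}

```bash
ls && mkdir -p pics && python3 - <<'E'
from plant import bot
import cv2
for n in("top","side"):
    c=bot.capture(n); cv2.imwrite(f"pics/{n}1.png",c["img"])
    print(n,c["fx"],c["fy"],c["cx"],c["cy"],c["position"],c["rotation"])
    import numpy as np; np.savez(f"{n}1.npz",**c)
o=bot.get_obs();print(o)
E
```

```text
pics
top 508.87916306432516 508.87916306432516 321.41145408947284 242.68664146685495 [402.90539831 -29.12808532 901.07046773] [-3.02680572e+00 -1.90973820e-03 -1.57984350e+00]
side 543.2941177945298 543.2941177945298 331.1771287726574 243.49294785977145 [ 211.47133426 -686.53899543  477.21644931] [-2.12327603 -0.0190873  -0.38780801]
{'time': 0.1, 'joint_positions': array([-1.44502569e+00,  3.42620012e-01,  1.52493180e+00, -1.30868554e-05,
        1.27542913e+00, -1.45956730e-01]), 'dq': array([-0.00184801, -0.00191509, -0.00241998, -0.00153904,  0.00097938,
       -0.00210176]), 'tau': array([ 1.35008308e-03, -4.32004595e+01, -2.44693887e+01,  7.18998467e-02,
        5.25565655e-02, -4.03497711e-05]), 'tool_pos': array([ 140.8993138 , -505.34690466,  226.12802408]), 'tcp_rot': array([-3.14021731e+00, -1.89528448e-04,  2.71731057e-01]), 'contact_force': array([0.14025146, 0.24250261, 0.41167546]), 'moment': array([ 0.06226395, -0.0355831 ,  0.03439078]), 'grip_width': 91.69703325214732}
```

View pics/top1.png

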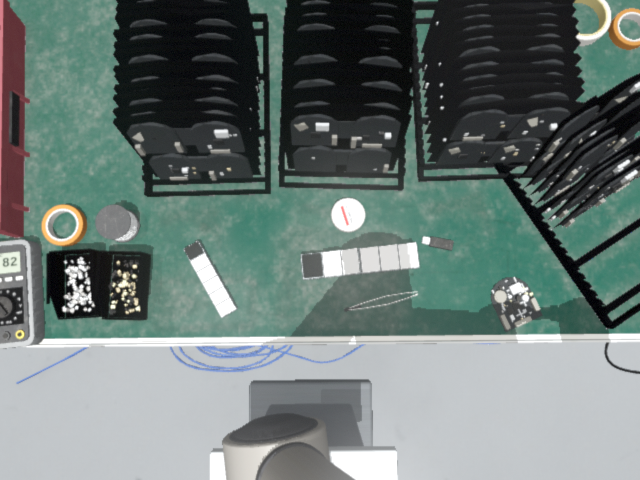

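View pics/side1.png

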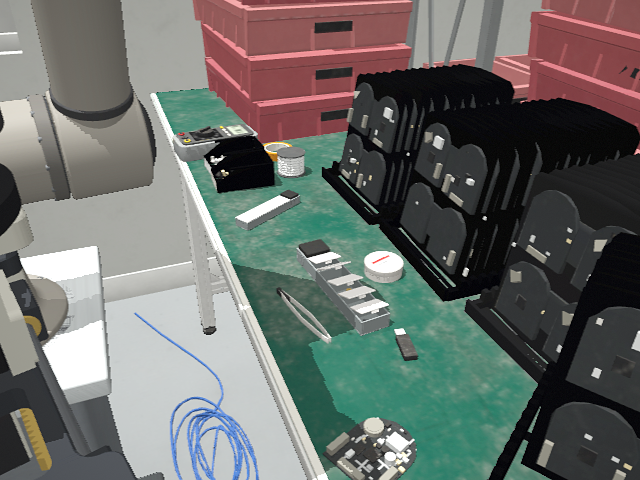

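The top view shows the target box from its black rest at about (312,264) to its far end at about (418,256). The tin is at (348,214), the tweezers at (382,300) and the key at (437,242). The smaller decoy box is at (210,280). Next I'll zoom in and cast rays.

```bash
cat > h.py <<'E'
import numpy as np,cv2
from scipy.spatial.transform import Rotation as R
def load(n): return dict(np.load(n,allow_pickle=True))
def ray(c,u,v):
    d=np.array([(u-c["cx"])/c["fx"],(v-c["cy"])/c["fy"],1.0])
    r=c["rotation"]; M=R.from_euler("xyz",r).as_matrix() if np.shape(r)==(3,) else r
    return np.array(c["position"],float),M@d
def onz(c,u,v,z):
    p,d=ray(c,u,v); return p+d*(z-p[2])/d[2]
def proj(c,P):
    M=R.from_euler("xyz",c["rotation"]).as_matrix(); q=M.T@(np.array(P)-c["position"])
    return c["fx"]*q[0]/q[2]+c["cx"],c["fy"]*q[1]/q[2]+c["cy"]
E
python3 - <<'E'
from h import *
c=load("top1.npz");s=load("side1.npz")
cv2.imwrite("pics/topz.png",cv2.resize(c["img"][190:315,290:450],None,fx=5,fy=4.8*5/4.8,interpolation=cv2.INTER_CUBIC)[:600])
a=cv2.resize(s["img"][225:345,270:430],None,fx=5,fy=5,interpolation=cv2.INTER_CUBIC);cv2.imwrite("pics/sidez.png",a)
for (u,v) in [(302,253),(324,252),(302,278),(325,276),(418,243),(420,269)]: print(u,v,onz(c,u,v,26).round(1),onz(c,u,v,31).round(1))
E
```

```text
302 253 [486.1   2.   26. ] [485.7   1.8  31. ]
324 252 [487.5 -36.   26. ] [487.1 -36.   31. ]
302 278 [443.    2.2  26. ] [442.8   2.   31. ]
325 276 [446.1 -37.4  26. ] [445.9 -37.3  31. ]
418 243 [ 501.8 -198.9   26. ] [ 501.2 -198.    31. ]
420 269 [ 456.7 -201.    26. ] [ 456.4 -200.    31. ]
```

View pics/topz.png

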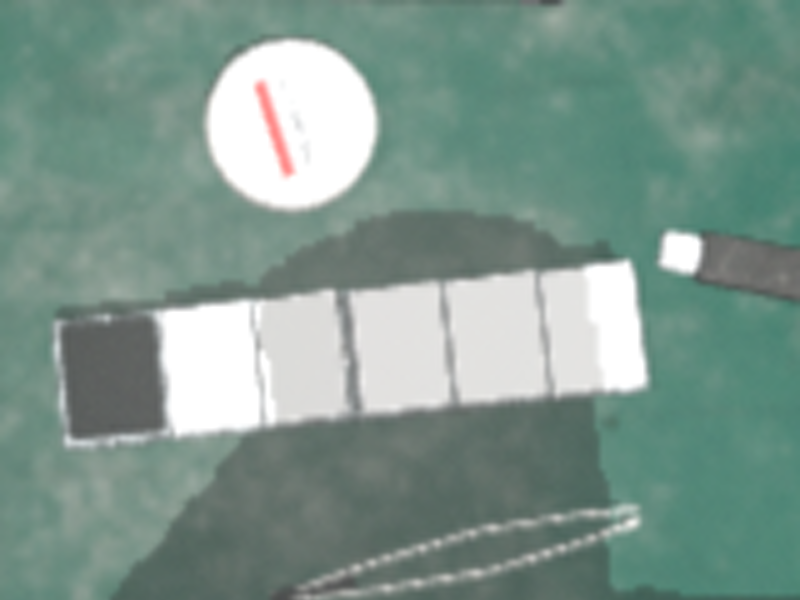

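View pics/sidez.png

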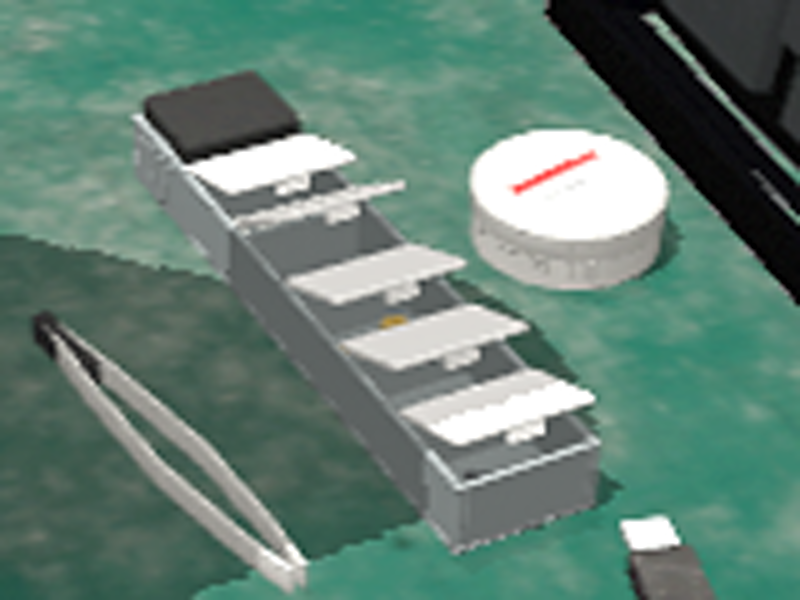

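```bash
python3 - <<'E'
from h import *
c=load("top1.npz");s=load("side1.npz")
m=(c["img"].max(2)<90).astype(np.uint8); m2=np.zeros_like(m); m2[250:282,298:328]=m[250:282,298:328]
k=max(cv2.findContours(m2,0,1)[0],key=cv2.contourArea); r=cv2.minAreaRect(k); print(r)
P=onz(c,*r[0],31);print("rest top",P)
B=cv2.boxPoints(r);print([onz(c,*b,31).round(1)[:2] for b in B])
# block walls top view: left end corners (z 24)
T=lambda u,v,z:onz(c,u/5+290,v/5+190,z).round(1)
S=lambda u,v,z:onz(s,u/5+270,v/5+225,z).round(1)
print("outer end",T(55,320,24),T(68,446,24))
print("side far bottom",S(455,551,0),S(600,503,0),"top",S(460,488,24),S(598,440,24),"near top-left",S(135,118,24))
# top view lid hinge sides
print("top sides +x",T(250,300,26),T(440,284,26),"-x",T(262,425,26),T(455,405,26))
mr=cv2.minAreaRect; ms=(s["img"].max(2)<75).astype(np.uint8);q=np.zeros_like(ms);q[236:260,297:332]=ms[236:260,297:332]
k=max(cv2.findContours(q,0,1)[0],key=cv2.contourArea);M=cv2.moments(k);print("side rest",onz(s,M["m10"]/M["m00"],M["m01"]/M["m00"],31))
E
```

```text
Traceback (most recent call last):
ValueError: max() iterable argument is empty
```

```bash
python3 - <<'E'
from h import *
c=load("top1.npz");s=load("side1.npz")
print(c["img"][265,312],s["img"][247,315])
def big(img,y0,y1,x0,x1,t):
    m=((img.max(2)<t)&(np.ptp(img.astype(int),axis=2)<14)).astype(np.uint8);q=np.zeros_like(m);q[y0:y1,x0:x1]=m[y0:y1,x0:x1]
    return max(cv2.findContours(q,0,1)[0],key=cv2.contourArea)
k=big(c["img"],250,282,298,328,100); r=cv2.minAreaRect(k); print(r)
P=onz(c,*r[0],31);print("rest top",P)
B=cv2.boxPoints(r);print([onz(c,*b,31).round(1)[:2] for b in B])
T=lambda u,v,z:onz(c,u/5+290,v/5+190,z).round(1)
S=lambda u,v,z:onz(s,u/5+270,v/5+225,z).round(1)
print("outer end",T(55,320,24),T(68,446,24))
print("side far bottom",S(455,551,0),S(600,503,0),"top",S(460,488,24),S(598,440,24),"near top-left",S(135,118,24))
print("top sides +x",T(250,300,26),T(440,284,26),"-x",T(262,425,26),T(455,405,26))
print("rest side corners",[S(u,v,31) for u,v in[(145,100),(255,72),(298,120),(188,155)]])
E
```

```text
[95 97 95] [75 79 80]
((311.6643981933594, 265.0616455078125), (20.989299774169922, 16.697223663330078), 83.9909896850586)
rest top [464.78107666 -14.65835756  31.        ]
[array([481.4,   1.4]), array([484.1, -27.2]), array([448.3, -30.6]), array([445.5,  -2.2])]
outer end [484.6   3.8  24. ] [441.   -0.5  24. ]
side far bottom [ 462.5 -199.9    0. ] [ 507.3 -196.4    0. ] top [ 461.3 -202.8   24. ] [ 503.7 -198.1   24. ] near top-left [441.7  -4.6  24. ]
top sides +x [490.8 -63.7  26. ] [ 495.8 -129.5   26. ] -x [447.6 -67.3  26. ] [ 453.8 -133.8   26. ]
rest side corners [array([444.5,  -6.3,  31. ]), array([482.7,  -2.6,  31. ]), array([484.7, -33.7,  31. ]), array([446.2, -40.4,  31. ])]
```

Call:
{"api": "arm_command", "payload": {"targets": [{"x":1,"y":1.5,"z":0,"roll":-0.02},{"x":3,"y":4.5,"z":0,"roll":-0.04},{"x":5,"y":7.5,"z":0,"roll":-0.06},{"x":7,"y":10.5,"z":0,"roll":-0.08},{"x":9,"y":13.5,"z":0,"roll":-0.1},{"x":11,"y":16.5,"z":0,"roll":-0.12},{"x":13,"y":19.5,"z":0,"roll":-0.15},{"x":15,"y":22.5,"z":0,"roll":-0.17}], "fingers": 0}}

```text
time: 0.77
tool_pos: [291.4, -279.0, 226.6]
tcp_rot: [-3.141, 0.0, 0.1]
contact_force: [0.3, 0.2, 0.3]
grip_width: 42.7
```

Call:
{"api": "arm_command", "payload": {"targets": [{"x":2,"y":3,"z":0},{"x":4,"y":6,"z":0},{"x":6,"y":9,"z":0},{"x":8,"y":12,"z":0},{"x":10,"y":15,"z":-1},{"x":12,"y":18,"z":-3},{"x":14,"y":21,"z":-5},{"x":16,"y":24,"z":-7}]}}

```text
$.targets[0]: bad value
```

Call:
{"api": "arm_command", "payload": {"targets": [{"x":0.8,"y":1.4,"z":-1},{"x":1.4,"y":2.3,"z":-2.5},{"x":1.4,"y":2.3,"z":-4.5},{"x":1.4,"y":2.3,"z":-6.5},{"x":1.4,"y":2.3,"z":-8},{"x":1.4,"y":2.3,"z":-9},{"x":1.4,"y":2.3,"z":-9.5},{"x":1.4,"y":2.3,"z":-9.6}]}}

```text
$.targets[0]: bad value
```

```bash
python3 - <<'E'
from plant import bot
from h import *
for n in("top","side"):
    c=bot.capture(n); np.savez(f"{n}2.npz",**c)
    i=c["img"][190:315,290:450] if n=="top" else c["img"][205:325,250:410]
    cv2.imwrite(f"pics/{n}2z.png",cv2.resize(i,None,fx=4,fy=4,interpolation=cv2.INTER_CUBIC))
o=bot.get_obs();print(o["tool_pos"],o["tcp_rot"],o["contact_force"],o["grip_width"],o["time"])
E
```

```text
[ 292.60943422 -276.70366636  226.61227241] [-3.13979110e+00 -4.12735203e-04  1.06410500e-01] [ 0.02313961 -0.36684934  0.30963311] 35.302882544765914 0.8667
```

View pics/side2z.png

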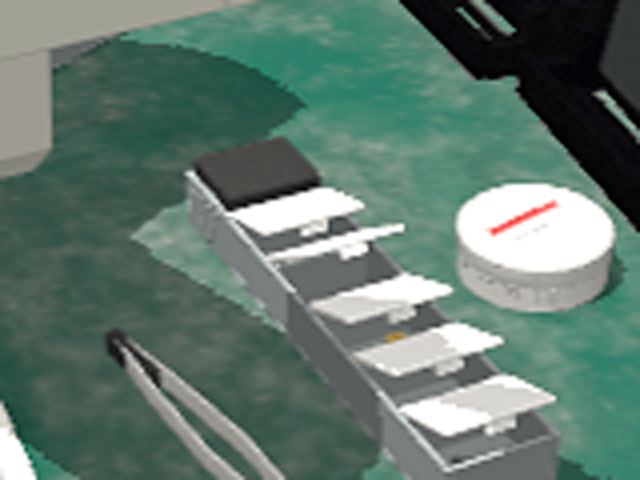

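View pics/top2z.png

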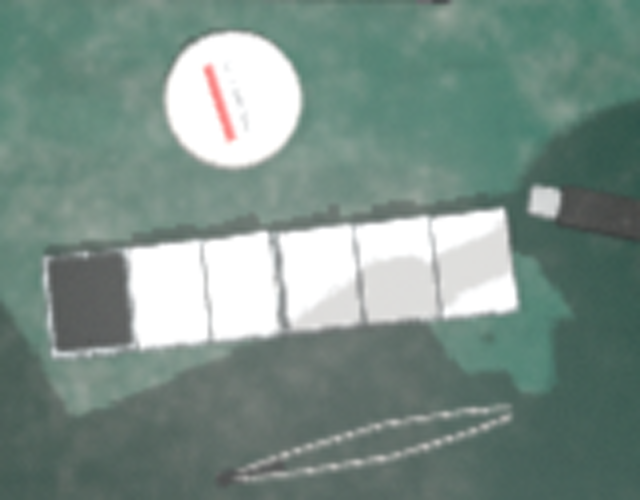

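The two moves were refused because every row needs all four values. The pictures show the box unchanged. I'll repeat both moves with roll included.

Call:
{"api": "arm_command", "payload": {"targets": [{"x":2,"y":3,"z":0,"roll":0},{"x":4,"y":6,"z":0,"roll":0},{"x":6,"y":9,"z":0,"roll":0},{"x":8,"y":12,"z":0,"roll":0},{"x":10,"y":15,"z":-1,"roll":0},{"x":12,"y":18,"z":-3,"roll":0},{"x":14,"y":21,"z":-5,"roll":0},{"x":16,"y":24,"z":-7,"roll":0}]}}

```text
time: 1.53
tool_pos: [451.8, -39.8, 156.0]
tcp_rot: [3.141, -0.001, 0.102]
contact_force: [0.7, -0.7, 0.4]
grip_width: 0.3
```

Call:
{"api": "arm_command", "payload": {"targets": [{"x":0.8,"y":1.2,"z":-1,"roll":0},{"x":1.2,"y":2,"z":-2.5,"roll":0},{"x":1.2,"y":2,"z":-4.5,"roll":0},{"x":1.2,"y":2,"z":-6,"roll":0},{"x":1.2,"y":2,"z":-7,"roll":0},{"x":1.2,"y":2,"z":-7.5,"roll":0},{"x":1.2,"y":2,"z":-7.5,"roll":0},{"x":1.2,"y":2,"z":-7.5,"roll":0}]}}

```text
time: 2.2
tool_pos: [463.2, -21.2, 81.8]
tcp_rot: [3.141, 0.0, 0.101]
contact_force: [0.6, -0.2, -0.3]
grip_width: 0.5
```

```bash
cat > look.py <<'E'
import sys
from plant import bot
from h import *
t=sys.argv[1]
ims=[]
for n in sys.argv[2:]:
    c=bot.capture(n); np.savez(f"{n}{t}.npz",**c)
    i=c["img"][190:310,290:450] if n=="top" else c["img"][225:345,270:430]
    ims.append(cv2.resize(i,None,fx=5,fy=5,interpolation=cv2.INTER_CUBIC))
    cv2.imwrite(f"pics/{n}{t}z.png",ims[-1])
o=bot.get_obs();print(o["tool_pos"],o["tcp_rot"],o["contact_force"],o["grip_width"],o["time"])
E
python3 look.py 3 side
```

```text
[463.39551076 -21.17139586  82.21044464] [ 3.14117850e+00 -7.64378461e-04  1.01506251e-01] [-1.29571018 -0.19086491 -0.39332588] 0.27293875829885633 2.25
```

View pics/side3z.png

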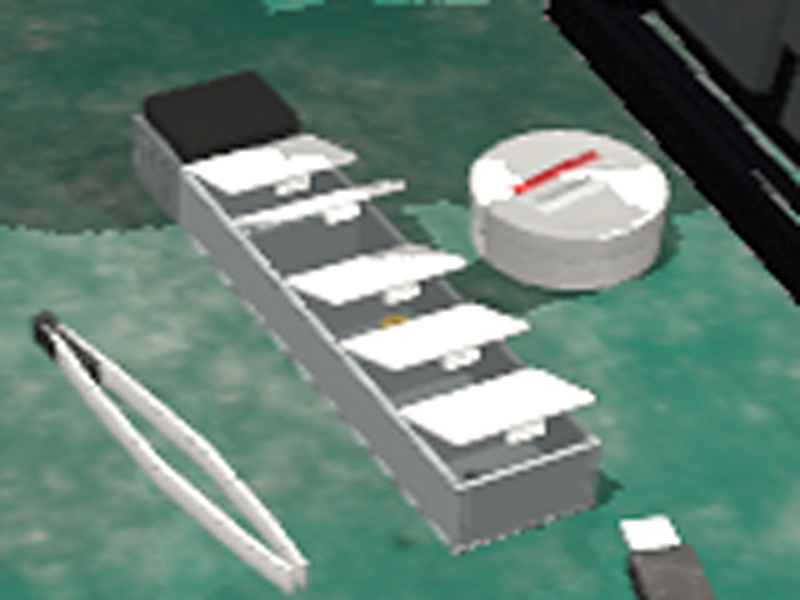

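Call:
{"api": "arm_command", "payload": {"targets": [{"x":0.1,"y":0.7,"z":-0.5,"roll":0},{"x":0.1,"y":0.7,"z":-1.5,"roll":0},{"x":0.1,"y":0.7,"z":-2.5,"roll":0},{"x":0.1,"y":0.7,"z":-3.5,"roll":0},{"x":0.1,"y":0.7,"z":-4.2,"roll":0},{"x":0.1,"y":0.7,"z":-4.5,"roll":0},{"x":0.1,"y":0.7,"z":-4.5,"roll":0},{"x":0.1,"y":0.7,"z":-4.5,"roll":0}]}}

```text
time: 2.92
tool_pos: [464.2, -13.7, 37.0]
tcp_rot: [3.141, -0.0, 0.102]
contact_force: [-0.6, 0.4, 0.3]
grip_width: 0.5
```

```bash
sed -i 's/205:325/225:345/' look.py; sed -i 's/\[225:345,270:430\]/[205:325,270:430]/' look.py; python3 look.py 4 side top
```

```text
[464.38250162 -13.77563044  37.24055565] [ 3.14120273e+00 -1.01493530e-03  1.01763875e-01] [ 0.09035066  0.6567835  -1.05233546] 0.21134184916949156 3.0167
```

View pics/side4z.png

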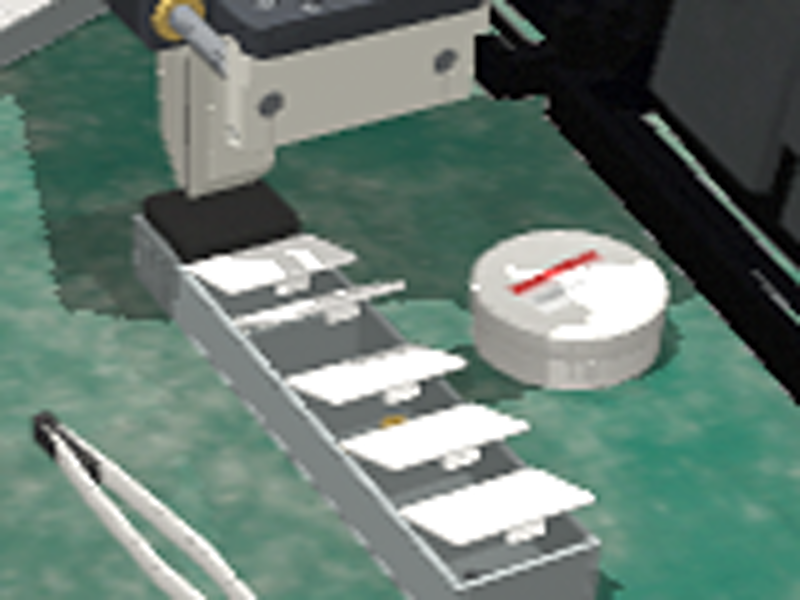

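View pics/top4z.png

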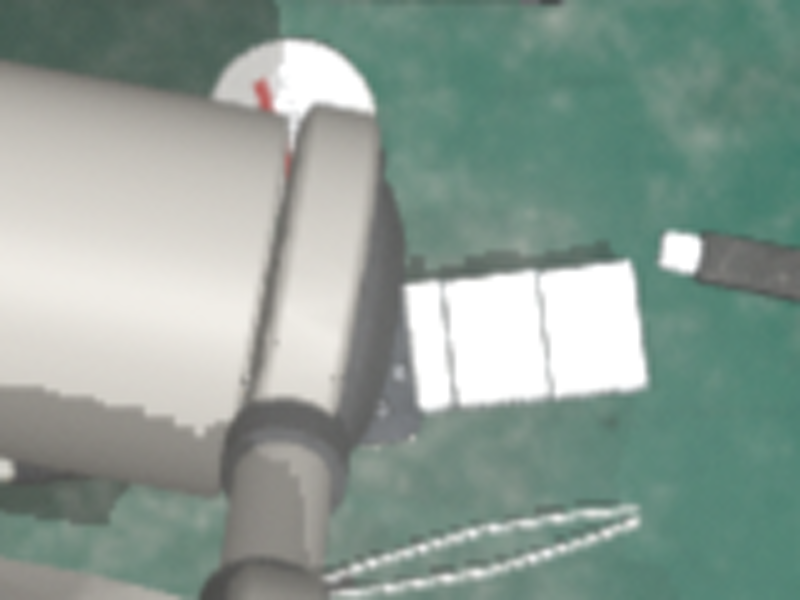

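```bash
python3 - <<'E'
from h import *
c=load("top4.npz");s=load("side4.npz")
cv2.imwrite("pics/side4w.png",cv2.resize(s["img"][120:320,220:480],None,fx=3,fy=3,interpolation=cv2.INTER_CUBIC))
for u,v in [(345,178),(310,175),(400,160),(372,180),(450,165),(400,188)]: print(u,v,[onz(c,u,v,z).round(0)[:2] for z in(0,100,150,200)])
for z in (37,100): print(proj(s,[464.4,-13.8,z]))
E
```

```text
345 178 [array([624., -76.]), array([600., -70.]), array([587., -68.]), array([575., -65.])]
310 175 [array([630., -12.]), array([605., -14.]), array([592., -15.]), array([580., -16.])]
400 160 [array([ 657., -176.]), array([ 629., -160.]), array([ 614., -152.]), array([ 600., -143.])]
372 180 [array([ 620., -124.]), array([ 596., -114.]), array([ 584., -108.]), array([ 572., -103.])]
450 165 [array([ 647., -266.]), array([ 620., -240.]), array([ 606., -227.]), array([ 593., -214.])]
400 188 [array([ 605., -175.]), array([ 582., -158.]), array([ 571., -150.]), array([ 560., -142.])]
(np.float64(312.6947567195815), np.float64(241.74819132575277))
(np.float64(312.7470403301819), np.float64(205.68143501308123))
```

View pics/side4w.png

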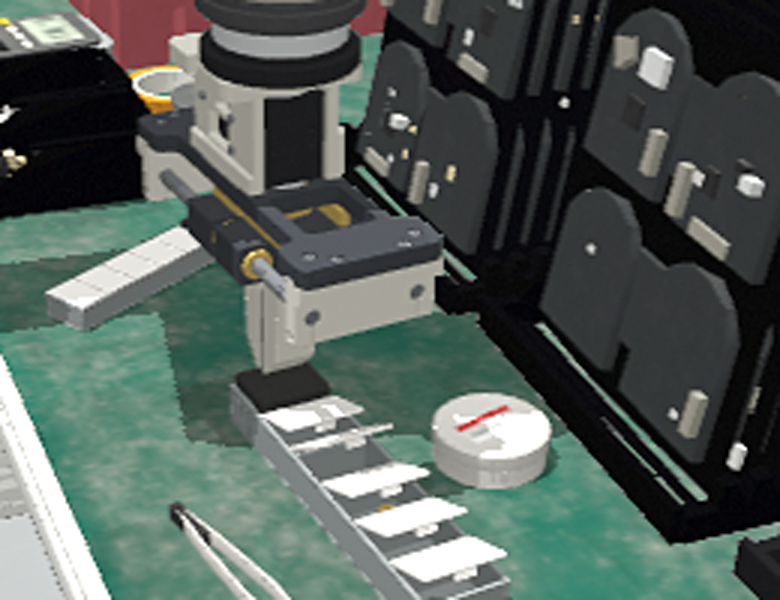

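The fingers sit closed over the rest, and the gripper's long side lies along the row, clear of the racks. Now I'll press down gently.

Call:
{"api": "arm_command", "payload": {"targets": [{"x":0,"y":0,"z":-0.2,"roll":0},{"x":0,"y":0,"z":-0.4,"roll":0},{"x":0,"y":0,"z":-0.6,"roll":0},{"x":0,"y":0,"z":-0.7,"roll":0},{"x":0,"y":0,"z":-0.8,"roll":0},{"x":0,"y":0,"z":-0.8,"roll":0},{"x":0,"y":0,"z":-0.8,"roll":0},{"x":0,"y":0,"z":-0.8,"roll":0}]}}

```text
time: 3.68
tool_pos: [464.1, -13.8, 28.9]
tcp_rot: [3.141, -0.0, 0.102]
contact_force: [-0.1, 0.1, 1.9]
grip_width: 0.3
```

Call:
{"api": "arm_command", "payload": {"targets": [{"x":0,"y":0,"z":-0.1,"roll":0},{"x":0,"y":0,"z":-0.15,"roll":0},{"x":0,"y":0,"z":-0.15,"roll":0},{"x":0,"y":0,"z":-0.15,"roll":0},{"x":0,"y":0,"z":-0.15,"roll":0},{"x":0,"y":0,"z":-0.15,"roll":0}]}}

```text
time: 4.18
tool_pos: [464.0, -13.8, 27.3]
tcp_rot: [3.141, -0.0, 0.102]
contact_force: [0.0, 0.3, 3.3]
grip_width: 0.4
```

Call:
{"api": "arm_command", "payload": {"targets": [{"x":0.02,"y":-0.2,"z":0,"roll":0},{"x":0.06,"y":-0.6,"z":0,"roll":0},{"x":0.1,"y":-1.0,"z":0,"roll":0},{"x":0.14,"y":-1.4,"z":0,"roll":0},{"x":0.18,"y":-1.8,"z":0,"roll":0},{"x":0.22,"y":-2.2,"z":0,"roll":0},{"x":0.26,"y":-2.6,"z":0,"roll":0},{"x":0.3,"y":-3.0,"z":0,"roll":0}]}}

```text
time: 4.85
tool_pos: [467.0, -44.5, 27.1]
tcp_rot: [3.141, 0.0, 0.102]
contact_force: [-0.1, 0.7, -0.7]
grip_width: 0.4
```

```bash
python3 look.py 5 side
```

```text
[467.12434739 -45.08192149  27.06813147] [3.14081089e+00 4.10894917e-05 1.01572241e-01] [ 0.88836085 -1.8921498   0.06594217] 0.23858413302564443 4.9
```

View pics/side5z.png

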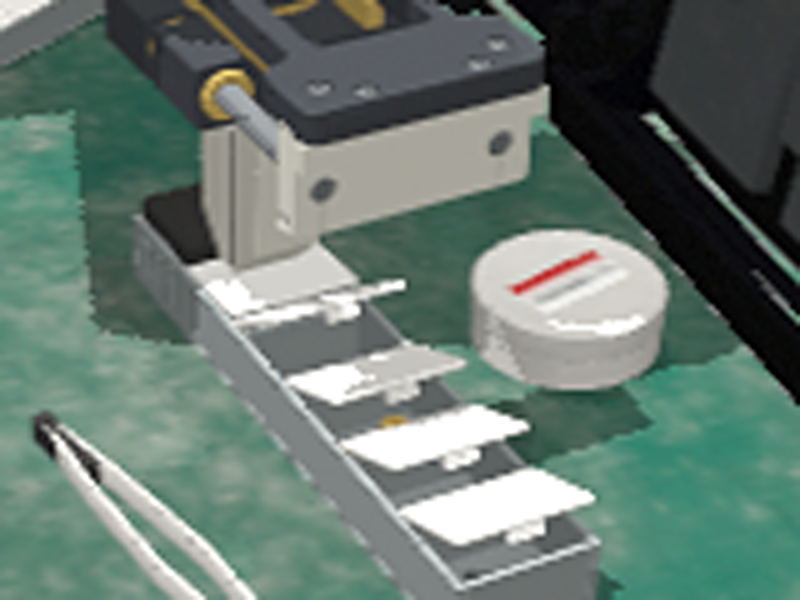

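Lid 1 is folding down under the fingers at about (270,265), and the box hasn't moved. I'll keep stroking.

Call:
{"api": "arm_command", "payload": {"targets": [{"x":0.04,"y":-0.4,"z":0,"roll":0},{"x":0.08,"y":-0.8,"z":0,"roll":0},{"x":0.12,"y":-1.2,"z":0,"roll":0},{"x":0.16,"y":-1.6,"z":0,"roll":0},{"x":0.2,"y":-2.0,"z":0,"roll":0},{"x":0.24,"y":-2.4,"z":0,"roll":0},{"x":0.28,"y":-2.8,"z":0,"roll":0},{"x":0.32,"y":-3.2,"z":0,"roll":0}]}}

```text
time: 5.57
tool_pos: [470.2, -76.1, 27.3]
tcp_rot: [3.141, -0.0, 0.102]
contact_force: [0.4, -0.3, 0.8]
grip_width: 0.2
```

Call:
{"api": "arm_command", "payload": {"targets": [{"x":0.04,"y":-0.4,"z":0,"roll":0},{"x":0.08,"y":-0.8,"z":0,"roll":0},{"x":0.12,"y":-1.2,"z":0,"roll":0},{"x":0.16,"y":-1.6,"z":0,"roll":0},{"x":0.2,"y":-2.0,"z":0,"roll":0},{"x":0.24,"y":-2.4,"z":0,"roll":0},{"x":0.28,"y":-2.8,"z":0,"roll":0},{"x":0.32,"y":-3.2,"z":0,"roll":0}]}}

```text
time: 6.23
tool_pos: [473.4, -108.1, 27.3]
tcp_rot: [3.142, 0.0, 0.102]
contact_force: [0.1, 1.0, 1.0]
grip_width: 0.6
```

```bash
python3 look.py 6 side
```

```text
[ 473.64639574 -108.75439309   27.28330044] [ 3.14108366e+00 -3.70971105e-04  1.01510506e-01] [ 0.25785203 -0.73935245  0.32755859] 0.13490994620117838 6.2833
```

View pics/side6z.png

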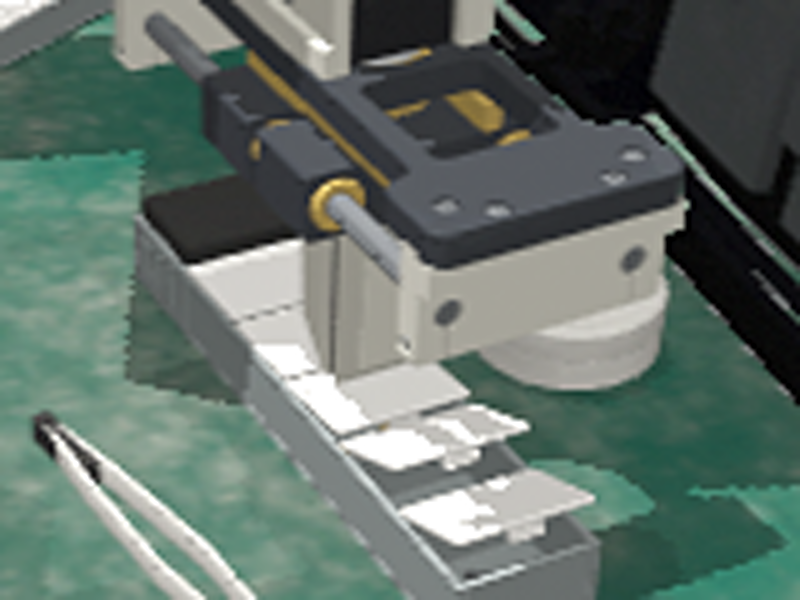

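Lids 1 and 2 are flat at (245,280) and (270,330), and lid 3 is going down at (390,395). The box still stands in place.

Call:
{"api": "arm_command", "payload": {"targets": [{"x":0.04,"y":-0.4,"z":0,"roll":0},{"x":0.08,"y":-0.8,"z":0,"roll":0},{"x":0.12,"y":-1.2,"z":0,"roll":0},{"x":0.16,"y":-1.6,"z":0,"roll":0},{"x":0.2,"y":-2.0,"z":0,"roll":0},{"x":0.24,"y":-2.4,"z":0,"roll":0},{"x":0.28,"y":-2.8,"z":0,"roll":0},{"x":0.32,"y":-3.2,"z":0,"roll":0}]}}

```text
time: 6.95
tool_pos: [476.6, -140.1, 27.2]
tcp_rot: [-3.142, 0.0, 0.102]
contact_force: [-0.3, 0.8, 0.7]
grip_width: 0.4
```

Call:
{"api": "arm_command", "payload": {"targets": [{"x":0.04,"y":-0.4,"z":0,"roll":0},{"x":0.08,"y":-0.8,"z":0,"roll":0},{"x":0.12,"y":-1.2,"z":0,"roll":0},{"x":0.16,"y":-1.6,"z":0,"roll":0},{"x":0.2,"y":-2.0,"z":0,"roll":0},{"x":0.24,"y":-2.4,"z":0,"roll":0},{"x":0.28,"y":-2.8,"z":0,"roll":0},{"x":0.32,"y":-3.2,"z":0,"roll":0}]}}

```text
time: 7.62
tool_pos: [479.8, -172.0, 27.2]
tcp_rot: [-3.142, 0.0, 0.102]
contact_force: [-0.7, 0.2, 0.4]
grip_width: 0.3
```

Call:
{"api": "arm_command", "payload": {"targets": [{"x":0.04,"y":-0.4,"z":0,"roll":0},{"x":0.08,"y":-0.8,"z":0,"roll":0},{"x":0.12,"y":-1.2,"z":0,"roll":0},{"x":0.16,"y":-1.6,"z":0,"roll":0},{"x":0.2,"y":-2.0,"z":0,"roll":0},{"x":0.24,"y":-2.4,"z":0,"roll":0},{"x":0.24,"y":-2.4,"z":0,"roll":0},{"x":0.24,"y":-2.4,"z":0,"roll":0}]}}

```text
time: 8.28
tool_pos: [482.1, -196.0, 27.2]
tcp_rot: [3.142, 0.0, 0.101]
contact_force: [-0.4, 0.3, -0.1]
grip_width: 0.4
```

```bash
python3 look.py 7 side
```

```text
[ 482.10072088 -195.76704575   27.21457183] [3.14158177e+00 9.96253894e-05 1.01625524e-01] [0.32543477 0.1968271  0.0904069 ] 0.4183968674702463 8.3333
```

View pics/side7z.png

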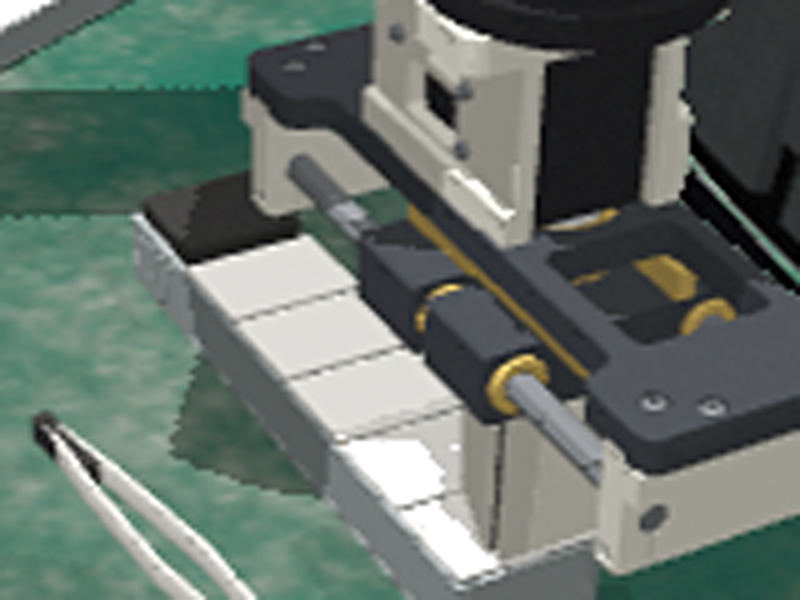

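All five lids look flat. I'll lift straight up.

Call:
{"api": "arm_command", "payload": {"targets": [{"x":0,"y":0,"z":0.3,"roll":0},{"x":0,"y":0,"z":1,"roll":0},{"x":0,"y":0,"z":2.5,"roll":0},{"x":0,"y":0,"z":5,"roll":0},{"x":0,"y":0,"z":8,"roll":0},{"x":0,"y":0,"z":11,"roll":0},{"x":0,"y":0,"z":14,"roll":0},{"x":0,"y":0,"z":15,"roll":0}]}}

```text
time: 9.0
tool_pos: [483.8, -196.4, 182.4]
tcp_rot: [3.137, -0.006, 0.102]
contact_force: [1.1, -0.8, 0.1]
grip_width: 0.1
```

Call:
{"api": "arm_command", "payload": {"targets": [{"x":-1,"y":-1,"z":0.5,"roll":0},{"x":-3,"y":-3,"z":0.5,"roll":0},{"x":-5,"y":-5,"z":0.5,"roll":0},{"x":-6,"y":-6,"z":0.5,"roll":0},{"x":-6,"y":-6,"z":0.5,"roll":0},{"x":-6,"y":-6,"z":0.5,"roll":0}]}}

```text
time: 9.5
tool_pos: [421.8, -255.8, 182.3]
tcp_rot: [-3.141, -0.0, 0.1]
contact_force: [0.4, 0.4, -1.0]
grip_width: 0.2
```

```bash
sed -i 's/\[205:325,270:430\]/[225:345,270:430]/' look.py; python3 look.py 8 side top
```

```text
[ 422.58260519 -255.14749267  182.23785543] [-3.14137357e+00 -1.94988501e-04  1.02179182e-01] [ 0.13451731 -0.27420636 -0.52215576] 0.4350375509916537 9.6
```

View pics/side8z.png

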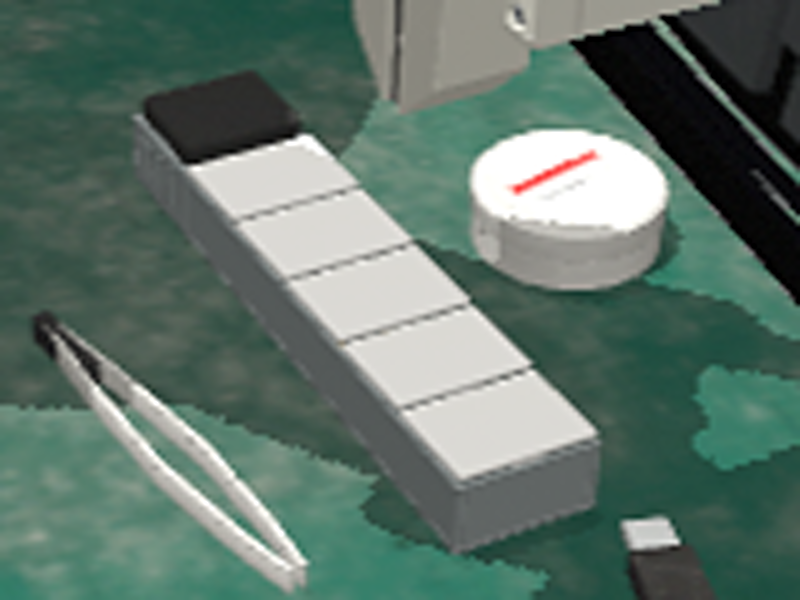

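View pics/top8z.png

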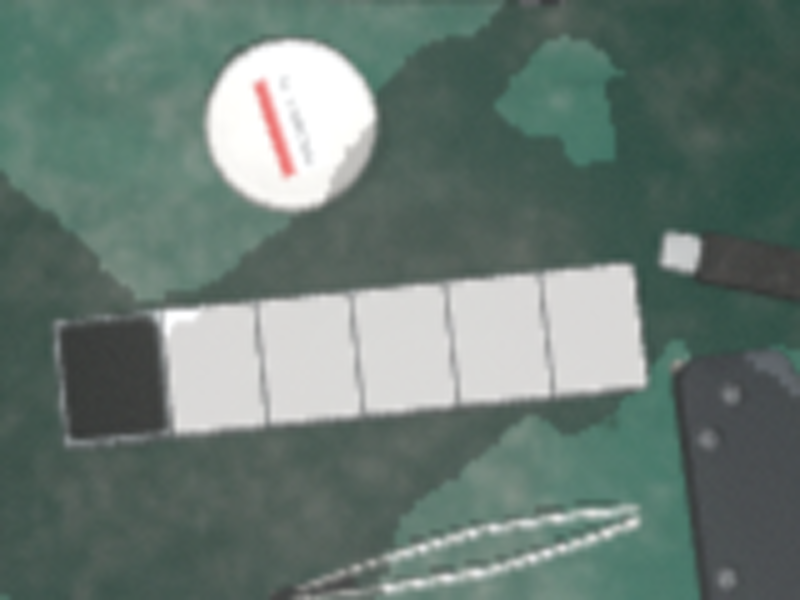

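Both views show all five lids flat. The box and the things beside it are at the same pixels as before, and the fingers are clear.

```bash
python3 -c "
from plant import bot
print(bot.close_job())"
```

```text
the job is handed in; nothing more can be done
None
```

I closed all five lids in order with one stroke and handed the job in at about 9.6 s of the 38 s allowed. No verdict was reported.

- **Stroke:** With the fingers closed, I pressed the rest to about 3.3 N. I then stroked along the box's centre line at about 27.2 mm height, roughly 1 mm above the shut lids, to 2 mm short of the row end. The force readings I saw along the lids stayed within about 2 N.
- **Last checks:** The final side and top pictures show all five lids flat. The box, tin, tweezers and plug-in key sit at the same pixels as at the start. The fingers are clear, about 180 mm above the bench.
- **Failed or disagreed:** Two early move calls were refused because rows lacked the roll value. They moved nothing, and I repeated them with roll included. Otherwise the checks agreed: the force on the rest matched its known height to within about 0.5 mm, and the box length measured 202 mm against the 203 mm given.

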